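# Clamp a lacquer panel with a tab-lock knob

## Robot

A 7-joint arm with a two-finger parallel gripper is mounted at the origin on the work surface. World frame = base frame: x ahead of the robot, y to its left, z up, the work surface at z = 0. Lengths are in m, angles in rad, forces in N, time in s.
With the tool pointing down it reaches from about 0.4 to 0.85 m from the base axis. Payload 10.4 kg.
Tool frame: the origin (TCP) lies at the centre of the arm's flange, where the gripper is bolted on; the fingertips stand 173 mm ahead of it and the grasp point (between the pads) lies 155 mm ahead of it; z points along the fingers, y is the line along which they close (so a half turn about z gives the same grasp; the last joint's range is limited). The gripper opens to 85 mm and grips with 20 to 120 N. Pads are 22 mm wide; open, the fingers measure 114 mm over their backs; the gripper's body (76 mm by 85 mm) begins 54 mm behind the grasp point. The pads swing forward as they close: fully open they stand 13 mm farther back than shut.
Start: joints at [1.279, 0.332, -0.065, 1.46, 0.022, 1.35, -0.088], TCP at [0.166, -0.603, 0.405] pointing down, gripper open.
Joint ranges: [-2.6, 2.6], [-0.5, 2.12], [-1.47, 1.34], [0.16, 2.42], [-1.27, 4.41], [0.06, 2.06], [-2.6, 2.6]. Speed limits (rad/s): [2.22, 2.22, 2.79, 2.79, 3.14, 3.14, 3.14].

## Interface

Orientations are given as a unit quaternion [x, y, z, w].
In Python, from workcell import manip, viewer, finder gives the robot as it stands.
- The arm moves only by the tool arm_command, never from a script. Its argument "plan" is a list of rows, each an object with "dp": the shift along the tool's x, y, z in mm, a list of three; "spin": the turn about the tool's z in rad. A call has 1 to 5 rows; each row shifts and turns the commanded pose from where the row before left it, along the tool's axes as they then stand; what a row does not reach is not made up. A row lasts 1/10 s, in which the tool goes at most 50 mm and 8.59 degrees, less where a joint would pass 70% of its speed; a pose out of reach is approached as far as the arm can. A call is refused whole if a number of a shift passes 50 or a number of a turn 0.15, either way. A call with a gripper value outside its range is refused whole. "grip" is the closure, from -1 (fully open) to 1 (shut), set as the call begins (left out, the last holds). The fingers move at their own pace and stop on an object; "newtons" is the grip in N (left out, the last holds). Time passes only in rows, so rows that do not move let the fingers close. It gives the time, the measured TCP pose, the force, the opening and the grip force at its end, in the units of the state.
- manip.get_obs(): the state, without advancing time (a new reading comes with each control period).
- viewer.camera(name): name is "scene" or "top" or "wrist"; returns the picture (480x640x3 uint8, blue, green, red); there is no depth.
- viewer.camera_params(name): a dict with "vertical_fov" (degrees; the focal length in pixels is half the picture's height over the tangent of half this angle, whatever the lens; pixels are square), "cx", "cy" (the principal point, pixels), "k1" (the pictures are not rectified: a ray, as slopes to the right and down, at radius r is drawn at 1 + k1 r^2 times it, then the intrinsics apply), "R" (3x3) and "t" (3): a world point X has camera coordinates R X + t; the wrist camera has in their place "T_tool_cam" (4x4, takes a point from camera to tool coordinates, whose origin is the TCP and whose axes are the flange's). Camera axes: x right, y down, z forward; pixel columns grow to the right and rows downward; lengths in m; the calibration is good to about 2 mm. A picture is of the moment at which its call begins: read the wrist's pose just before it. camera_params takes no time and is no camera call.
- manip.hand_in(): hands the job in; it is judged then, once.
Trained networks look in the newest picture that a camera, given by its name, has taken for a name from the list of things; names that differ only in an ending like _2 or _b are one class to them, and where a whole thing is asked for, a point or a joint stands for the part that bears it (a point fixed in the world has none). Each returns a list of dicts, best first, with "score" (0 to 1); they miss things now and then, are a little off and sometimes report something else, mostly with a low value. They report only what shows in the picture. A call takes as long as a camera call.
- finder.find_in(camera, thing): "position" ([x, y, z] in m, in world coordinates, good to about 4 mm: the middle of the surface that is visible of it).
The state is a dict: "clock": time; "joint_pos": joint angles; "joint_velocities": joint speeds; "tau": joint torques, N m; "position": TCP position; "ee_rot": TCP orientation; "ft_force": force on the tool from outside, world axes, zero at the start; "torque": the same for the moment, N m; "grip_width": opening from 0.0 (shut) to 1.0 (fully open); "grasp_force": force on a finger pad.
Only numpy, scipy, OpenCV 4.12 (cv2) and the standard library are available. Lean on these libraries where they do the work, as an engineer would, in place of code of your own. Each camera call takes 0.05 s, during which the arm holds its last target. There are 200 camera calls.

## Task

The small lacquer panel must be held fast for gilding. Slide it gently along its bed until it is fully home against the end fence, then pinch in both tabs of the clamp's knob and, keeping them pinched, turn it clockwise (seen from above) until the foot presses on the panel with about 15 newtons, without over-tightening. Let go so that the tabs spring out and lock the knob there; never force the knob with its tabs out, and leave everything else where it is.

Things in the scene. Friction and masses are not known exactly. Their poses are not given: they have to be found in the camera images.
- bed: fixed plywood bed, 215 x 100 mm, 12 mm thick. Origin on the table top straight below the knob's axis; x points along the bed to the end fence, z up. The fence's stop face (34 mm high) is at x = +35 mm. Two side rails along x, 8 mm above the bed, leave a channel 84 mm wide. The bed reaches back to x = -165 mm.
- clamp: fixed grey clamp frame, origin and axes as the bed's: a column at y = +91 mm and an arm over the bed ending in a round boss 64 mm wide, underside 52 mm above the table. On the origin's vertical axis it carries the knob on top and the sprung rubber foot (26 mm wide) below. The foot's spring gives 8 N per mm; the clamp's force on the panel is the foot's.
- panel: loose black lacquered panel with a thin gilt border, 140 x 80 x 14 mm, 0.11 to 0.22 kg, lying lengthwise in the channel, partly under the foot, 20 to 50 mm short of the fence. Origin at the centre of its underside, x towards the fence. When home, its origin is at x = -35 mm in the bed's frame.
- panel_near (a point): middle of the panel's end face away from the fence (the face to push on), 7 mm above the panel's underside and 19 mm above the table
- knob_grip (a point): point on the knob's vertical axis, 124 mm above the table, level with the middle of its two tabs. Turns with the knob: its y axis runs from tab b to tab a. On the axis stands a black post 24 mm wide, 20 mm high, on a disc 42 mm wide whose top is 109 mm above the table; below 97 mm is the brake drum, 83 mm over its shoes. The grey tabs stand on opposite sides of the post.
- knob (a joint): turn in rad, clockwise from above, 0 to 1.65; starts at 0 to 0.15. Tabs out, a catch stops it near 0.2 and a brake (0.3 Nm) holds it past 0.5. Tabs in, it turns freely (friction 0.04 Nm, drag 0.1 Nm per rad/s), lowering the foot 10 mm per rad; the foot meets the panel at 0.4 to 1.2 (varies, not measured), then press grows 80 N per rad, torque 0.01 Nm per N. May slip back 0.02 on letting go.
- tab_a (a joint): travel of tab a towards the axis in m: about 0 out (locks), 0.005 fully in; past the catch only with both beyond about 0.0025. Spring: 13 N at 0, 17 N fully in. The tab is 20 mm wide, 6 mm thick, from 112 to 134 mm above the table. Over their outer faces the two tabs measure 56 mm, 46 mm when both are fully in.
- tab_b (a joint): the same for tab b, opposite tab a
- dish: shallow white bowl, 84 mm wide, 22 mm high; bystander, to be left alone
- jar: closed amber jar, 48 mm wide, 55 mm high; bystander, to be left alone
- brush: brush lying flat, 190 mm long; bystander, to be left alone
- mug: blue cup, 76 mm wide, 85 mm high; bystander, to be left alone
- pigment: closed glass jar, 60 mm wide, 70 mm high; bystander, to be left alone
- spatula: spatula lying flat, 200 mm long; bystander, to be left alone
- whetstone: flat stone block 140 x 50 x 25 mm; bystander, to be left alone

How it is judged:
By the outcome, as a careful person would: the job done as asked, in the order asked, and still so for the second after the job is handed in, with the robot touching nothing.
It also fails if it takes over 64 s, if anything falls off the work surface, if the arm or the gripper's body presses on something with over 40 N, if the wrist force passes 120 N, or if a joint passes its speed limit or range.

## Working session

There is one attempt and no reset: what is moved stays moved. The work goes in short steps, Python scripts to look and compute and a tool call to move; the robot and the scene stay as the last step left them, time stands still between calls to the robot, and variables do not carry over. Pictures are saved under pics/ and viewed, at most 11 in all, crops included, and the job is handed in when it is done.

Besides the shell and the picture viewer there is one more tool, called after ">>>" in YAML: its name, and indented under it one key for each argument. arm_command: Moves the arm, as the interface text tells. Its arguments: {"type":"object","properties":{"plan":{"type":"array","items":{"type":"object","properties":{"dp":{"type":"array","items":{"type":"number"}},"spin":{"type":"number"}}}},"grip":{"type":"number"},"newtons":{"type":"number"}},"required":["plan"]}

```bash
mkdir -p pics
cat > h.py <<'E'
import numpy as np, cv2
from workcell import manip, viewer, finder
from scipy.spatial.transform import Rotation as Ro
def snap(n,f):
    im=viewer.camera(n); cv2.imwrite('pics/'+f,im); return im
def K(p):
    f=240/np.tan(np.radians(p['vertical_fov'])/2); return f
def ext(name,obs=None):
    p=viewer.camera_params(name)
    if 'R' in p: return p,np.array(p['R']),np.array(p['t']).ravel()
    o=obs or manip.get_obs()
    T=np.eye(4);T[:3,:3]=Ro.from_quat(o['ee_rot']).as_matrix();T[:3,3]=o['position']
    M=np.linalg.inv(T@np.array(p['T_tool_cam'])); return p,M[:3,:3],M[:3,3]
def proj(name,X,obs=None):
    p,R,t=ext(name,obs); c=np.atleast_2d(X)@R.T+t; s=c[:,:2]/c[:,2:]
    s=s*(1+p['k1']*(s**2).sum(1,keepdims=True)); return s*K(p)+[p['cx'],p['cy']]
def unproj(name,uv,z,obs=None):
    p,R,t=ext(name,obs); d=(np.atleast_2d(uv)-[p['cx'],p['cy']])/K(p); s=d.copy()
    for _ in range(20): s=d/(1+p['k1']*(s**2).sum(1,keepdims=True))
    r=np.c_[s,np.ones(len(s))]@R; C=-R.T@t
    return C+r*((z-C[2])/r[:,2:])
E
python3 - <<'E'
from h import *
for c in ['scene','top']:
    im=snap(c,c+'1.png')
    print(c,im.shape)
    for t in ['panel','panel_near','knob_grip','knob','tab_a','clamp','bed','dish','jar','brush','mug','pigment','spatula','whetstone']:
        try: print(t,[(np.round(d['position'],3).tolist(),round(d['score'],2)) for d in finder.find_in(c,t)[:3]])
        except Exception as e: print(t,e)
print(manip.get_obs())
E
```

```text
scene (480, 640, 3)
panel [([0.499, -0.057, 0.03], 0.87)]
panel_near [([0.496, -0.063, 0.028], 0.91)]
knob_grip [([0.601, -0.044, 0.115], 0.56)]
knob [([0.603, -0.043, 0.119], 0.66)]
tab_a []
clamp [([0.603, 0.002, 0.077], 0.75)]
bed [([0.611, -0.032, 0.008], 0.92), ([0.605, -0.044, 0.118], 0.57)]
dish [([0.573, -0.189, 0.015], 0.62)]
jar [([0.726, -0.129, 0.044], 0.83)]
brush [([0.526, 0.115, 0.012], 0.76)]
mug [([0.559, 0.411, 0.048], 0.75)]
pigment [([0.416, -0.388, 0.043], 0.81)]
spatula [([0.627, -0.382, 0.001], 0.7)]
whetstone [([0.364, 0.435, 0.026], 0.56)]
top (480, 640, 3)
panel [([0.515, -0.062, 0.029], 0.74)]
panel_near [([0.515, -0.064, 0.026], 0.75), ([0.6, -0.07, 0.109], 0.74), ([0.579, -0.186, 0.011], 0.3)]
knob_grip [([0.596, -0.047, 0.114], 0.59)]
knob [([0.596, -0.051, 0.115], 0.5)]
tab_a [([0.514, -0.066, 0.025], 0.56), ([0.599, -0.068, 0.111], 0.45)]
clamp [([0.586, 0.0, 0.073], 0.85)]
bed [([0.53, -0.066, 0.018], 0.72), ([0.598, -0.05, 0.116], 0.27)]
dish [([0.579, -0.189, 0.012], 0.72), ([0.514, -0.06, 0.027], 0.68), ([0.4, -0.401, 0.071], 0.24)]
jar [([0.709, -
[... 352 characters left out ...]
869,  0.33217596, -0.06468969,  1.46010245,  0.02159622,
        1.34990772, -0.08852389]), 'joint_velocities': array([-9.84930680e-04,  5.82358208e-04,  2.79124196e-04, -1.12059415e-03,
        1.33117684e-06,  1.67557118e-03,  1.81649432e-03]), 'tau': array([-3.76128137e-04, -6.25216126e+01,  4.92527406e-02, -3.91824746e+01,
        1.65220513e-02,  2.03615222e-03,  6.25779194e-05]), 'position': array([ 0.16601031, -0.60254982,  0.40475135]), 'ee_rot': array([9.90982142e-01, 1.33993995e-01, 1.62335194e-05, 4.82894714e-05]), 'ft_force': array([0.31228826, 0.71276967, 0.15183412]), 'torque': array([ 0.03797581,  0.00460211, -0.05514582]), 'grasp_force': 0.0, 'grip_width': 0.9980453610112319}
```

```bash
python3 -c "
import cv2,numpy as np
a=cv2.imread('pics/scene1.png');b=cv2.imread('pics/top1.png')
print(a.shape)"
```

```text
(480, 640, 3)
```

View pics/top1.png

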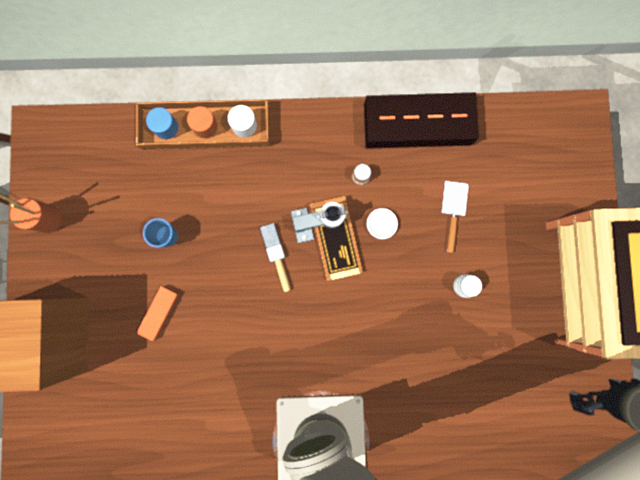

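View pics/scene1.png

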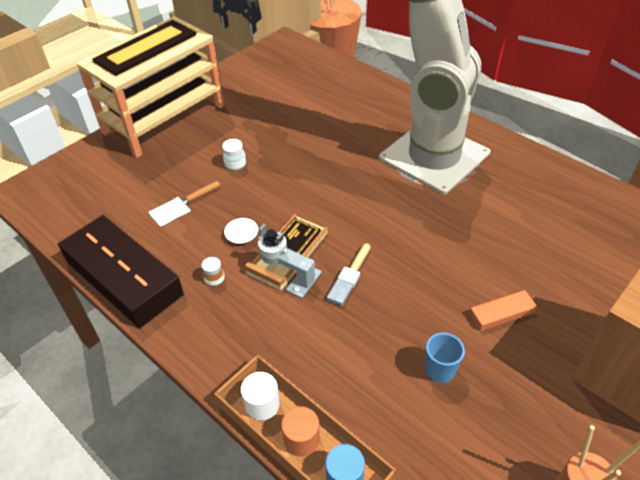

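The pictures show the clamp knob near (333,213) in the top view, with the panel's near end at about (344,272). The bed runs toward the far side with a slight yaw to the left. I'm moving over it for a close look.

>>> arm_command:
  plan:
    - {"dp":[36,-33,0]}
    - {"dp":[36,-33,0]}
    - {"dp":[36,-33,0]}
    - {"dp":[36,-33,0]}
    - {"dp":[36,-33,0]}

```text
invalid input at $.plan[0]: expected keys dp, spin
```

Run:
```python
from h import *
p=viewer.camera_params('wrist');print(p)
# bed yaw from top: near end of panel border / rails
print(unproj('top',[[345,278],[360,272],[330,279],[311,201]],0.02))
```

```text
{'vertical_fov': 61.688973406256146, 'cx': 317.7359612900314, 'cy': 241.44064766210133, 'k1': -0.06569016146438271, 'T_tool_cam': array([[-1.00960435e-03, -9.52529076e-01, -3.04445957e-01,
         7.71180335e-02],
       [ 9.99999466e-01, -1.02834438e-03, -9.87889312e-05,
         2.97010723e-04],
       [-2.18975960e-04, -3.04445894e-01,  9.52529606e-01,
         3.23399288e-02],
       [ 0.00000000e+00,  0.00000000e+00,  0.00000000e+00,
         1.00000000e+00]])}
[[ 0.43265201 -0.08006835  0.02      ]
 [ 0.44774972 -0.12159842  0.02      ]
 [ 0.43116336 -0.03908572  0.02      ]
 [ 0.64778299  0.0063232   0.02      ]]
```

>>> arm_command:
  plan:
    - {"dp":[36,-33,0],"spin":0}
    - {"dp":[36,-33,0],"spin":0}
    - {"dp":[36,-33,0],"spin":0}
    - {"dp":[36,-33,0],"spin":0}
    - {"dp":[36,-33,0],"spin":0}

```text
clock: 2.0
position: [0.2964, -0.3938, 0.4049]
ee_rot: [0.991, 0.134, 0.0, 0.0]
ft_force: [0.4, -0.8, 0.7]
grip_width: 1.0
grasp_force: 0.0
```

>>> arm_command:
  plan:
    - {"dp":[36,-33,0],"spin":0}
    - {"dp":[36,-33,0],"spin":0}
    - {"dp":[36,-33,0],"spin":0}
    - {"dp":[36,-33,0],"spin":0}
    - {"dp":[36,-33,0],"spin":0}

```text
clock: 2.5
position: [0.426, -0.1869, 0.4051]
ee_rot: [0.991, 0.134, 0.0, 0.0]
ft_force: [0.2, -0.3, -0.7]
grip_width: 1.0
grasp_force: 0.0
```

>>> arm_command:
  plan:
    - {"dp":[36,-33,0],"spin":0}
    - {"dp":[36,-33,0],"spin":0}
    - {"dp":[20,-20,0],"spin":0}
    - {"dp":[0,0,0],"spin":0}
    - {"dp":[0,0,0],"spin":0}

```text
clock: 3.0
position: [0.4913, -0.0812, 0.4046]
ee_rot: [0.991, 0.135, -0.0, 0.0]
ft_force: [-0.1, -0.5, 0.0]
grip_width: 0.998
grasp_force: 0.0
```

Run:
```python
from h import *
o=manip.get_obs();print(o['clock'],o['position'],o['ee_rot'])
snap('wrist','w1.png'); import pickle; pickle.dump({k:o[k] for k in('position','ee_rot')},open('w1.pkl','wb'))
for t in ['panel','panel_near','knob_grip','tab_a','tab_b','bed']:
    print(t,[(np.round(d['position'],4).tolist(),round(d['score'],2)) for d in finder.find_in('wrist',t)[:3]])
```

```text
3.0 [ 0.49133038 -0.08124851  0.40464591] [ 9.90895335e-01  1.34634396e-01 -1.05385013e-04  6.67769330e-05]
panel [([0.5214, -0.0637, 0.0252], 0.97)]
panel_near [([0.5193, -0.0634, 0.0262], 0.9)]
knob_grip [([0.6012, -0.0433, 0.1146], 0.81), ([0.5914, -0.0266, 0.0927], 0.18)]
tab_a [([0.5969, -0.0257, 0.1189], 0.96), ([0.5974, -0.0717, 0.118], 0.61)]
tab_b [([0.5969, -0.0257, 0.1189], 0.96), ([0.5974, -0.0717, 0.118], 0.61)]
bed [([0.5563, -0.0692, 0.0193], 0.72), ([0.5894, -0.0265, 0.0953], 0.29)]
```

View pics/w1.png

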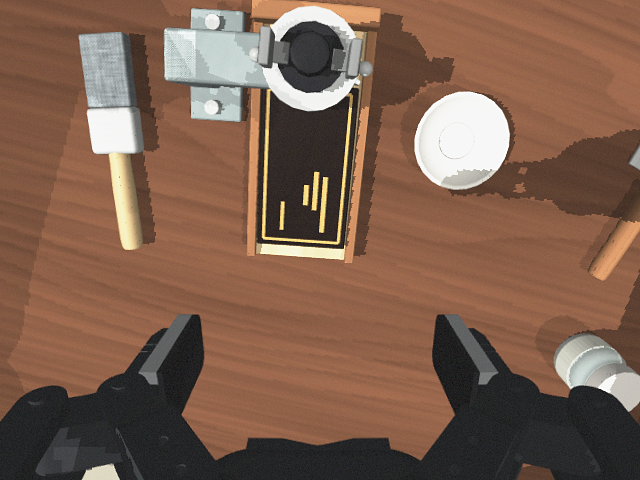

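The wrist view shows the bed near end at (248,256)–(354,263), the panel near edge at about (258,242)–(350,248), the post at (311,50), and the tabs at (265,48) and (355,57). I'll fit the bed pose by overlaying the model.

```bash
cat > fit.py <<'E'
from h import *; import pickle
from scipy.optimize import least_squares
o=pickle.load(open('w1.pkl','rb'))
def W(q,P): 
    c,s=np.cos(q[2]),np.sin(q[2]); P=np.atleast_2d(P).astype(float)
    return np.c_[q[0]+c*P[:,0]-s*P[:,1],q[1]+s*P[:,0]+c*P[:,1],P[:,2]]
E
python3 - <<'E'
from fit import *
print(unproj('wrist',[[248,256],[354,263],[255,120],[376,60]],.02,o))
print('post',unproj('wrist',[[311,48]],.129,o),'tabs',unproj('wrist',[[265,46],[355,57]],.130,o))
print('panel near',unproj('wrist',[[258,242],[350,248]],.026,o))
im=cv2.imread('pics/w1.png')
yaw=.2
L=unproj('wrist',[[248,256]],.02,o)[0];R=unproj('wrist',[[354,263]],.02,o)[0]
print('yaw from end',np.arctan2(*(L-R)[:2][::-1])-np.pi/2)
q0=[*unproj('wrist',[[311,48]],.129,o)[0][:2],np.arctan2(*(L-R)[:2][::-1])-np.pi/2]
print(q0)
S=4
x0,y0=230,0
c=cv2.resize(im[0:145*1,230:390],None,fx=3.5,fy=3.5,interpolation=cv2.INTER_CUBIC)
d=cv2.resize(im[140:270,230:390],None,fx=3.5,fy=3.5,interpolation=cv2.INTER_CUBIC)
cv2.imwrite('pics/c1.png',c);cv2.imwrite('pics/c2.png',d)
E
```

```text
[[ 0.42608667 -0.03209637  0.02      ]
 [ 0.44570836 -0.12943047  0.02      ]
 [ 0.54691299 -0.01127145  0.02      ]
 [ 0.61942754 -0.0955345   0.02      ]]
post [[ 0.59905206 -0.04795309  0.129     ]] tabs [[ 0.59323385 -0.02304125  0.13      ]
 [ 0.60096112 -0.07294321  0.13      ]]
panel near [[ 0.44407514 -0.03846584  0.026     ]
 [ 0.46073626 -0.12048265  0.026     ]]
yaw from end 0.19892502696082515
[np.float64(0.5990520593376774), np.float64(-0.04795308568364411), np.float64(0.19892502696082515)]
```

View pics/c1.png

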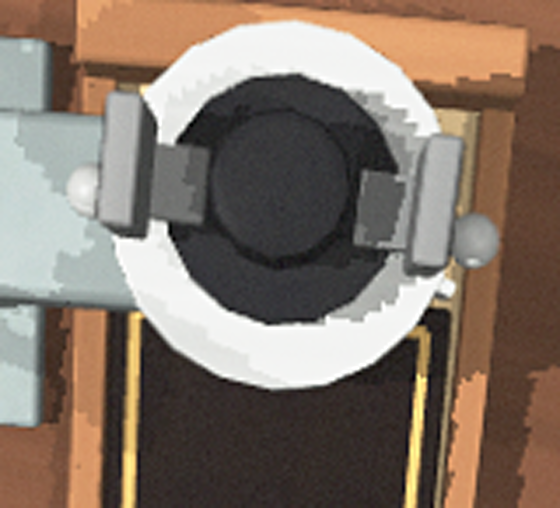

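View pics/c2.png

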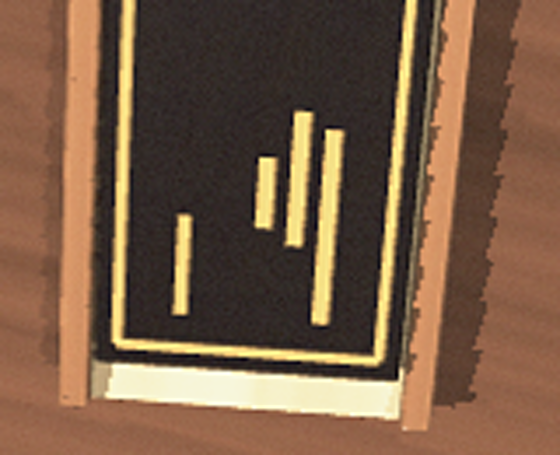

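Run:
```python
from fit import *
P=np.array([[-.165,.05,.02],[-.165,-.05,.02],[0,0,.129]]);uv=np.array([[247.7,255.4],[352.3,262.3],[310,53]])
Ll,Lr=np.array([250,140]),np.array([364.3,142.9])
def f(q):
    r=(proj('wrist',W(q,P),o)-uv).ravel()
    c,s=np.cos(q[2]),np.sin(q[2])
    X=unproj('wrist',[Ll,Lr],.02,o)[:,:2]-q[:2]; y=-s*X[:,0]+c*X[:,1]
    return np.r_[r,(y-[.05,-.05])/.00085]
s=least_squares(f,[.6,-.047,.2]);q=s.x;print('bed',q,np.round(s.fun,1))
for pts,z in [([[257.1,242.9],[342.9,248.6]],.026)]:
    X=unproj('wrist',pts,z,o)[:,:2]-q[:2];c,s_=np.cos(q[2]),np.sin(q[2])
    print('panel near bed',np.c_[c*X[:,0]+s_*X[:,1],-s_*X[:,0]+c*X[:,1]])
tb=unproj('wrist',np.array([[121,155],[442,200]])/3.5+[230,0],.134,o);print('tabs',tb,tb.mean(0))
d=tb[0]-tb[1];print('tab line yaw -90deg:',np.arctan2(d[1],d[0])-np.pi/2,np.linalg.norm(d))
np.save('q.npy',q)
th=o['ee_rot'];print('tool yaw',2*np.arctan2(th[1],th[0]))
```

```text
bed [ 0.59694306 -0.04774658  0.19581186] [-1.2  1.   0.9  1.4 -0.3 -1.2 -0.9  1.7]
panel near bed [[-0.14905878  0.03963836]
 [-0.14880105 -0.03845203]]
tabs [[ 0.59357275 -0.02323332  0.134     ]
 [ 0.60050064 -0.07344808  0.134     ]] [ 0.59703669 -0.0483407   0.134     ]
tab line yaw -90deg: 0.13709960004303445 0.05069041380112434
tool yaw 0.2700889810829022
```

>>> arm_command:
  plan:
    - {"dp":[-32,-8.5,0],"spin":0}
    - {"dp":[-32,-8.5,0],"spin":0}
    - {"dp":[0,0,10],"spin":0.149}
    - {"dp":[0,0,15],"spin":0.149}
    - {"dp":[0,0,15],"spin":0.149}
  grip: 1
  newtons: 25

```text
clock: 3.85
position: [0.4248, -0.0824, 0.3646]
ee_rot: [0.996, -0.092, 0.001, 0.0]
ft_force: [0.6, -0.5, -0.8]
grip_width: 0.15
grasp_force: 0.0
```

>>> arm_command:
  plan:
    - {"dp":[0,0,15],"spin":0.149}
    - {"dp":[0,0,15],"spin":0.149}
    - {"dp":[0,0,15],"spin":0.149}
    - {"dp":[0,0,15],"spin":0.149}
    - {"dp":[0,0,15],"spin":0.149}

```text
clock: 4.35
position: [0.425, -0.0824, 0.2892]
ee_rot: [0.894, -0.448, 0.0, 0.0]
ft_force: [0.4, -0.4, -0.5]
grip_width: 0.0
grasp_force: 0.0
```

>>> arm_command:
  plan:
    - {"dp":[0,0,15],"spin":0.149}
    - {"dp":[0,0,10],"spin":0.149}
    - {"dp":[0,0,10],"spin":0.149}
    - {"dp":[0,0,0],"spin":0}
    - {"dp":[0,0,0],"spin":0}

```text
clock: 4.85
position: [0.4256, -0.086, 0.2656]
ee_rot: [0.854, -0.521, -0.007, 0.005]
ft_force: [-0.6, -0.1, 0.1]
grip_width: -0.002
grasp_force: 0.0
```

Run:
```python
from fit import *
o=manip.get_obs();print(o['clock'],o['position'],o['ee_rot'],o['joint_pos'],o['grip_width'],o['ft_force'])
q=np.load('q.npy')
im=snap('wrist','w2.png')
T=np.eye(4);T[:3,:3]=Ro.from_quat(o['ee_rot']).as_matrix();T[:3,3]=o['position']
for z in (.155,.173,.186): print(z,proj('wrist',(T@[0,0,z,1])[:3],o))
d=o['position'][:2]-q[:2];c,s=np.cos(q[2]),np.sin(q[2]);print('bed xy',c*d[0]+s*d[1],-s*d[0]+c*d[1],'yaw',2*np.arctan2(o['ee_rot'][1],o['ee_rot'][0]))
print('near edge px',proj('wrist',W(q,[[-.149,.04,.026],[-.149,-.04,.026],[-.165,.05,.02],[-.165,-.05,.02]]),o))
```

```text
4.85 [ 0.42558796 -0.08603943  0.26562792] [ 0.85370837 -0.52067263 -0.00726484  0.00540797] [ 0.38373385  0.07414885 -0.29835328  2.08298848  0.02958843  1.0057496
 -2.59623433] -0.0024615299544271567 [-0.59359941 -0.11864235  0.12642148]
0.155 [[315.77122719 346.79555724]]
0.173 [[315.95191796 321.61882432]]
0.186 [[316.06051479 306.53030519]]
bed xy -0.17553088240143555 -0.004221721294045036 yaw -1.095327253665201
near edge px [[244.21336633 316.72058835]
 [278.22538626 183.85038281]
 [268.10961588 332.43170301]
 [313.17699035 171.94958095]]
```

View pics/w2.png

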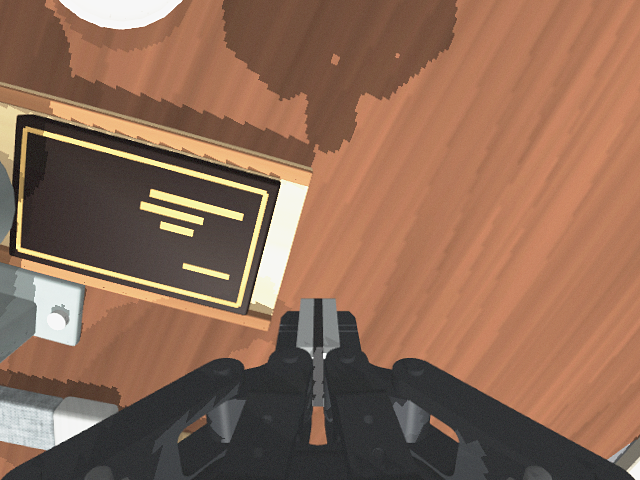

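The view shows the closed fingertip at (318,300) and the panel's near edge from (245,313) to (280,185), matching the prediction. Joint 7 hit its limit this way, so I'm turning back to the half-turned orientation, which leaves room for the twist.

>>> arm_command:
  plan:
    - {"dp":[0,0,0],"spin":-0.149}
    - {"dp":[0,0,0],"spin":-0.149}
    - {"dp":[0,0,0],"spin":-0.149}
    - {"dp":[0,0,0],"spin":-0.149}
    - {"dp":[0,0,0],"spin":-0.149}

```text
clock: 5.4
position: [0.4253, -0.0873, 0.2658]
ee_rot: [0.985, -0.173, -0.009, 0.002]
ft_force: [-0.4, 0.2, -0.2]
grip_width: -0.001
grasp_force: 0.0
```

>>> arm_command:
  plan:
    - {"dp":[0,0,0],"spin":-0.149}
    - {"dp":[0,0,0],"spin":-0.149}
    - {"dp":[0,0,0],"spin":-0.149}
    - {"dp":[0,0,0],"spin":-0.149}
    - {"dp":[0,0,0],"spin":-0.149}

```text
clock: 5.9
position: [0.4253, -0.0873, 0.2658]
ee_rot: [0.98, 0.198, -0.009, -0.001]
ft_force: [1.1, 0.1, 0.1]
grip_width: -0.001
grasp_force: 0.0
```

>>> arm_command:
  plan:
    - {"dp":[0,0,0],"spin":-0.149}
    - {"dp":[0,0,0],"spin":-0.149}
    - {"dp":[0,0,0],"spin":-0.149}
    - {"dp":[0,0,0],"spin":-0.149}
    - {"dp":[0,0,0],"spin":-0.149}

```text
clock: 6.4
position: [0.4253, -0.0873, 0.2658]
ee_rot: [0.841, 0.541, -0.008, -0.004]
ft_force: [-0.2, -0.2, 0.7]
grip_width: 0.001
grasp_force: 0.0
```

>>> arm_command:
  plan:
    - {"dp":[0,0,0],"spin":-0.149}
    - {"dp":[0,0,0],"spin":-0.149}
    - {"dp":[0,0,0],"spin":-0.149}
    - {"dp":[0,0,0],"spin":-0.149}
    - {"dp":[0,0,0],"spin":-0.149}

```text
clock: 6.9
position: [0.4253, -0.0873, 0.2658]
ee_rot: [0.587, 0.81, -0.006, -0.007]
ft_force: [0.4, 0.4, 1.0]
grip_width: -0.001
grasp_force: 0.0
```

>>> arm_command:
  plan:
    - {"dp":[0,0,0],"spin":-0.149}
    - {"dp":[0,0,0],"spin":-0.149}
    - {"dp":[0,0,0],"spin":-0.149}
    - {"dp":[0,0,0],"spin":-0.149}
    - {"dp":[0,0,0],"spin":-0.149}

```text
clock: 7.4
position: [0.4253, -0.0873, 0.2658]
ee_rot: [0.252, 0.968, -0.003, -0.008]
ft_force: [-0.6, 0.6, -0.5]
grip_width: 0.004
grasp_force: 0.0
```

```bash
cat > st.py <<'E'
from fit import *
o=manip.get_obs();q=np.load('q.npy')
M=Ro.from_quat(o['ee_rot']).as_matrix()
d=o['position'][:2]-q[:2];c,s=np.cos(q[2]),np.sin(q[2])
print(o['clock'],'bedxy',(1e3*np.array([c*d[0]+s*d[1],-s*d[0]+c*d[1]])).round(1),'z',o['position'][2].round(4),'yaw',np.arctan2(M[1,0],M[0,0]).round(4),'down',M[:,2].round(4),'j',o['joint_pos'].round(2),'f',o['ft_force'].round(1),'t',o['torque'].round(2),'w',round(o['grip_width'],3),o['grasp_force'])
E
python3 st.py
```

```text
7.4 bedxy [-176.    -5.4] z 0.2658 yaw 2.6327 down [-0.0176 -0.0016 -0.9998] j [ 0.55  0.09 -0.47  2.08  0.05  1.01  1.12] f [-0.6  0.6 -0.5] t [-0.03 -0.05 -0.07] w 0.004 0.0
```

>>> arm_command:
  plan:
    - {"dp":[0,0,0],"spin":-0.149}
    - {"dp":[0,0,0],"spin":-0.149}
    - {"dp":[0,0,0],"spin":-0.149}
    - {"dp":[0,0,0],"spin":-0.149}
    - {"dp":[0,0,0],"spin":-0.109}

```text
clock: 7.9
position: [0.4253, -0.0874, 0.2658]
ee_rot: [-0.098, 0.995, 0.0, -0.009]
ft_force: [-0.7, -0.8, -0.6]
grip_width: 0.003
grasp_force: 0.0
```

>>> arm_command:
  plan:
    - {"dp":[0,5,0],"spin":0}
    - {"dp":[0,0,20],"spin":0}
    - {"dp":[0,0,25],"spin":0}
    - {"dp":[0,0,20],"spin":0}
    - {"dp":[0,0,8],"spin":0}

```text
clock: 8.4
position: [0.4224, -0.0819, 0.1912]
ee_rot: [-0.094, 0.996, 0.001, -0.01]
ft_force: [0.3, -0.1, -0.5]
grip_width: 0.004
grasp_force: 0.0
```

```bash
python3 st.py
python3 - <<'E'
from h import *
print([(d['position'],d['score']) for d in [] ] or snap('scene','s2.png').shape)
E
```

```text
8.4 bedxy [-177.9    0.4] z 0.1912 yaw -2.9541 down [-2.020e-02 -4.000e-04 -9.998e-01] j [ 0.55  0.21 -0.49  2.14  0.14  0.84  1.73] f [ 0.3 -0.1 -0.5] t [-0.02  0.02  0.  ] w 0.004 0.0
(480, 640, 3)
```

>>> arm_command:
  plan:
    - {"dp":[-8,0,0],"spin":-0.009}
    - {"dp":[-6,0,0],"spin":0}
    - {"dp":[-3,0,0],"spin":0}
    - {"dp":[-3,0,0],"spin":0}
    - {"dp":[-3,0,0],"spin":0}

```text
clock: 8.95
position: [0.4456, -0.0776, 0.1922]
ee_rot: [-0.1, 0.995, -0.0, -0.01]
ft_force: [-4.6, -1.3, 3.8]
grip_width: -0.001
grasp_force: 2.1
```

>>> arm_command:
  plan:
    - {"dp":[-3,0,0],"spin":0}
    - {"dp":[-3,0,0],"spin":0}
    - {"dp":[-3,0,0],"spin":0}
    - {"dp":[-3,0,0],"spin":0}
    - {"dp":[-3,0,0],"spin":0}

```text
clock: 9.45
position: [0.4605, -0.0746, 0.1917]
ee_rot: [-0.1, 0.995, 0.0, -0.009]
ft_force: [-4.8, -0.6, 3.0]
grip_width: 0.001
grasp_force: 2.3
```

>>> arm_command:
  plan:
    - {"dp":[-3,0,0],"spin":0}
    - {"dp":[-3,0,0],"spin":0}
    - {"dp":[-3,0,0],"spin":0}
    - {"dp":[-3,0,0],"spin":0}
    - {"dp":[-2,0,0],"spin":0}

```text
clock: 9.95
position: [0.4744, -0.0717, 0.1914]
ee_rot: [-0.1, 0.995, 0.0, -0.009]
ft_force: [-5.1, -0.5, 4.1]
grip_width: -0.003
grasp_force: 2.3
```

```bash
python3 st.py
```

```text
9.95 bedxy [-124.9    0.3] z 0.1914 yaw -2.9416 down [-0.0183 -0.0015 -0.9998] j [ 0.49  0.31 -0.48  2.02  0.19  0.87  1.68] f [-5.1 -0.5  4.1] t [-0.17  0.94 -0.01] w -0.003 2.344176582992077
```

>>> arm_command:
  plan:
    - {"dp":[-2,0,0],"spin":0}
    - {"dp":[-2,0,0],"spin":0}
    - {"dp":[-2,0,0],"spin":0}
    - {"dp":[-1,0,0],"spin":0}
    - {"dp":[-1,0,0],"spin":0}

```text
clock: 10.45
position: [0.482, -0.0702, 0.1913]
ee_rot: [-0.1, 0.995, 0.0, -0.009]
ft_force: [-4.6, -1.0, 4.7]
grip_width: -0.0
grasp_force: 2.4
```

>>> arm_command:
  plan:
    - {"dp":[-1,0,0],"spin":0}
    - {"dp":[-1,0,0],"spin":0}

```text
clock: 10.65
position: [0.4839, -0.0698, 0.1913]
ee_rot: [-0.1, 0.995, 0.0, -0.009]
ft_force: [-4.0, -1.3, 3.8]
grip_width: 0.002
grasp_force: 2.2
```

>>> arm_command:
  plan:
    - {"dp":[-1,0,0],"spin":0}
    - {"dp":[-1,0,0],"spin":0}

```text
clock: 10.85
position: [0.4859, -0.0694, 0.1912]
ee_rot: [-0.1, 0.995, 0.0, -0.009]
ft_force: [-5.0, -1.4, 3.6]
grip_width: 0.002
grasp_force: 2.2
```

>>> arm_command:
  plan:
    - {"dp":[-0.7,0,0],"spin":0}
    - {"dp":[-0.7,0,0],"spin":0}

```text
clock: 11.05
position: [0.4871, -0.0692, 0.1912]
ee_rot: [-0.1, 0.995, 0.0, -0.01]
ft_force: [-7.1, -1.4, 5.8]
grip_width: 0.001
grasp_force: 3.8
```

>>> arm_command:
  plan:
    - {"dp":[-0.7,0,0],"spin":0}
    - {"dp":[0,0,0],"spin":0}

```text
clock: 11.25
position: [0.4873, -0.0692, 0.191]
ee_rot: [-0.1, 0.995, 0.0, -0.01]
ft_force: [-8.3, -0.8, 7.3]
grip_width: 0.0
grasp_force: 4.2
```

```bash
python3 st.py
python3 - <<'E'
from h import *
im=snap('wrist','w3.png')
E
```

```text
11.25 bedxy [-111.7    0.3] z 0.191 yaw -2.9418 down [-0.0205 -0.0019 -0.9998] j [ 0.47  0.33 -0.48  1.99  0.2   0.89  1.66] f [-8.3 -0.8  7.3] t [-0.32  1.74 -0.  ] w 0.0 4.195921719074249
```

View pics/w3.png

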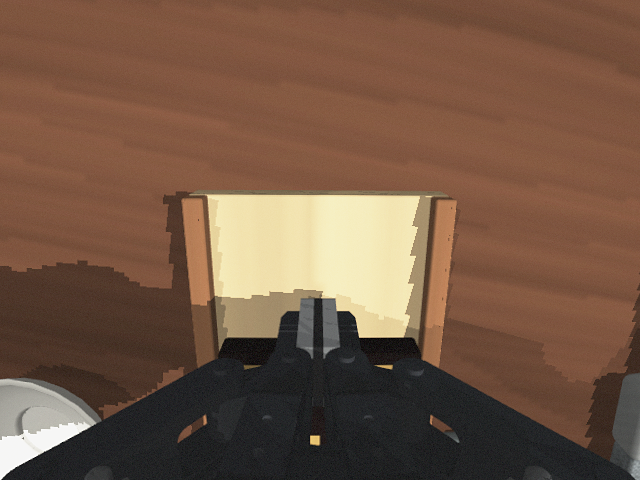

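The view shows the panel's near edge at (220–418,338), square across the channel and behind the fingertip. The force is rising where home is expected, so I'm adding a small firm push to confirm.

>>> arm_command:
  plan:
    - {"dp":[-0.8,0,0],"spin":0}
    - {"dp":[-0.5,0,0],"spin":0}
    - {"dp":[0,0,0],"spin":0}

```text
clock: 11.6
position: [0.4878, -0.0691, 0.1908]
ee_rot: [-0.1, 0.995, 0.0, -0.012]
ft_force: [-13.3, -2.7, 12.5]
grip_width: 0.002
grasp_force: 6.9
```

```bash
python3 st.py
```

```text
11.6 bedxy [-111.2    0.3] z 0.1908 yaw -2.942 down [-0.023  -0.0022 -0.9997] j [ 0.47  0.34 -0.48  1.99  0.2   0.89  1.66] f [-13.3  -2.7  12.5] t [-0.4   2.83 -0.01] w 0.002 6.880225311324466
```

>>> arm_command:
  plan:
    - {"dp":[5,0,0],"spin":0}
    - {"dp":[10,0,0],"spin":0}
    - {"dp":[0,0,-40],"spin":0}
    - {"dp":[0,0,-50],"spin":0.062}
    - {"dp":[0,0,-50],"spin":0}

```text
clock: 12.1
position: [0.4765, -0.0713, 0.333]
ee_rot: [-0.068, 0.998, 0.0, -0.009]
ft_force: [0.7, -0.9, -0.4]
grip_width: -0.0
grasp_force: 0.0
```

>>> arm_command:
  plan:
    - {"dp":[0,0,-30],"spin":0}
    - {"dp":[-20,0,0],"spin":0}
    - {"dp":[-30,0,0],"spin":0}
    - {"dp":[-20,0,0],"spin":0}
    - {"dp":[0,0,0],"spin":0}
  grip: -1

```text
clock: 12.6
position: [0.5483, -0.0612, 0.3598]
ee_rot: [-0.07, 0.998, 0.0, -0.009]
ft_force: [-0.7, -0.4, -0.4]
grip_width: 0.848
grasp_force: 0.0
```

```bash
python3 st.py
python3 - <<'E'
from fit import *
o=manip.get_obs();q=np.load('q.npy');im=snap('wrist','w4.png');pickle.dump({k:o[k] for k in('position','ee_rot')},open('w4.pkl','wb'))
for t in ['panel','panel_near','knob_grip','tab_a']:
    print(t,[(np.round(d['position'],4).tolist(),round(d['score'],2)) for d in finder.find_in('wrist',t)[:3]])
print(proj('wrist',W(q,[[0,0,.129],[0,.025,.134],[0,-.025,.134],[-.105,.04,.026],[-.105,-.04,.026]]),o))
E
```

```text
12.6 bedxy [-50.3  -3.8] z 0.3598 yaw -3.0024 down [-1.710e-02 -2.000e-04 -9.999e-01] j [ 0.47  0.25 -0.51  1.69  0.13  1.25  1.64] f [-0.7 -0.4 -0.4] t [-0.01  0.01  0.03] w 0.848 0.0
panel [([0.5407, -0.0602, 0.0235], 0.76), ([0.5005, 0.1061, 0.0203], 0.53)]
panel_near [([0.5361, -0.06, 0.0288], 0.86)]
knob_grip [([0.595, -0.0458, 0.1165], 0.82)]
tab_a [([0.5993, -0.0686, 0.1178], 0.83), ([0.5945, -0.028, 0.1187], 0.59)]
[[329.42634703 357.23608369]
 [374.30964668 359.80417666]
 [285.17334195 364.43322456]
 [372.23736618 152.29289818]
 [264.60035811 158.60271352]]
```

View pics/w4.png

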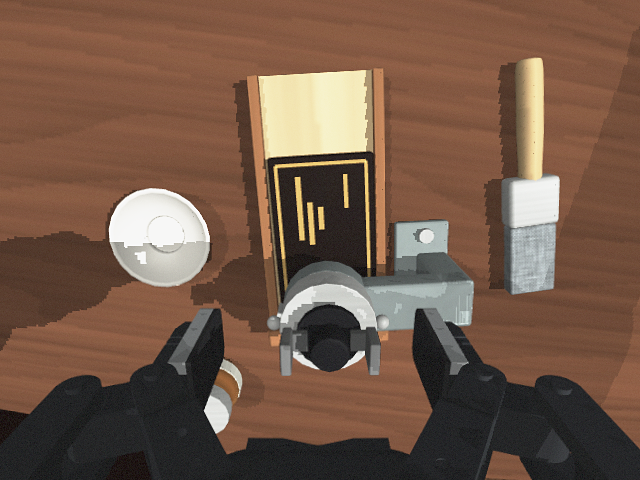

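The panel's near edge at (268–373,155) matches the home position to about a millimetre. The post is at (329,355) and the tabs at (286,360) and (373,358), as predicted. I'll check how high the two small balls beside the knob stand.

Run:
```python
from fit import *
o4=pickle.load(open('w4.pkl','rb'));q=np.load('q.npy')
for a,b in [((254.3,54.3),(383,323)),((365.7,68.6),(274,323)),((310,53),(329,354))]:
    f=lambda X:np.r_[(proj('wrist',X,o)-a).ravel(),(proj('wrist',X,o4)-b).ravel()]
    s=least_squares(f,[.59,-.05,.1]);X=s.x;d=X[:2]-q[:2];c,k=np.cos(q[2]),np.sin(q[2])
    print((1e3*X).round(1),'bed',(1e3*np.array([c*d[0]+k*d[1],-k*d[0]+c*d[1]])).round(1),s.fun.round(1))
```

```text
[592.9  -9.9  86.2] bed [ 3.4 37.9] [ 0.9  0.   0.9 -0. ]
[603.9 -83.2  84.4] bed [ -0.1 -36.1] [0.3 0.1 0.3 0. ]
[598.5 -47.1 123.1] bed [1.7 0.4] [0.8 0.1 0.9 0. ]
```

>>> arm_command:
  plan:
    - {"dp":[-25,3,0],"spin":0}
    - {"dp":[-25,3,0],"spin":0}
    - {"dp":[-4.7,0.4,0],"spin":0}
    - {"dp":[0,0,15],"spin":0}
    - {"dp":[0,0,15],"spin":0}

```text
clock: 13.35
position: [0.5989, -0.0484, 0.328]
ee_rot: [-0.069, 0.998, -0.0, -0.009]
ft_force: [-0.6, -0.2, -1.1]
grip_width: 1.0
grasp_force: 0.0
```

```bash
python3 st.py
python3 - <<'E'
from fit import *
o=manip.get_obs();q=np.load('q.npy');im=snap('wrist','w5.png')
print(proj('wrist',W(q,[[0,0,.129],[0,.025,.134],[0,-.025,.134]]),o))
T=np.eye(4);T[:3,:3]=Ro.from_quat(o['ee_rot']).as_matrix();T[:3,3]=o['position']
for y in (-.0425,.0425): print(proj('wrist',(T@[0,y,.16,1])[:3],o))
E
```

```text
13.35 bedxy [ 1.8 -1. ] z 0.328 yaw -3.0039 down [-0.0187 -0.002  -0.9998] j [ 0.41  0.38 -0.5   1.6   0.19  1.23  1.57] f [-0.6 -0.2 -1.1] t [0.02 0.02 0.  ] w 1.0 0.0
[[320.53997468 298.36096275]
 [376.8394509  299.95560979]
 [264.65190368 306.0470145 ]]
[[202.76793885 340.00116099]]
[[435.44188707 339.80279234]]
```

View pics/w5.png

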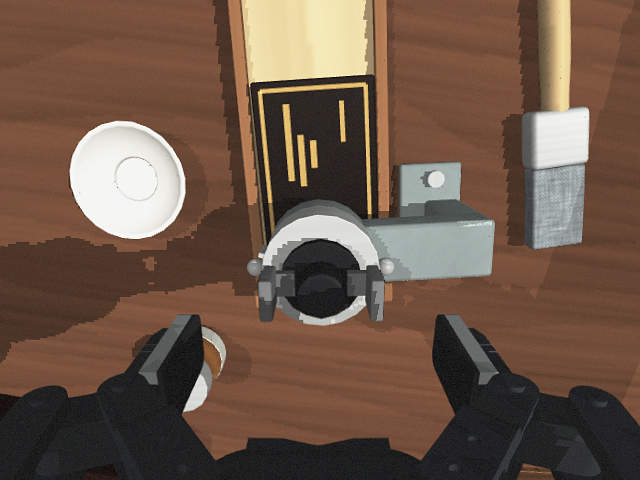

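The post at (321,298) and the tabs at (267,300) and (376,296) are centred between the open pads. I'm descending and pinching.

>>> arm_command:
  plan:
    - {"dp":[-2,0.6,10],"spin":0}
    - {"dp":[0,0,15],"spin":0}
    - {"dp":[0,0,13],"spin":0}
    - {"dp":[0,0,8],"spin":0}
    - {"dp":[0,0,5],"spin":0}

```text
clock: 13.9
position: [0.6004, -0.0473, 0.277]
ee_rot: [-0.069, 0.998, -0.0, -0.01]
ft_force: [-0.3, -0.4, 0.6]
grip_width: 1.0
grasp_force: 0.0
```

>>> arm_command:
  plan:
    - {"dp":[0,0,0],"spin":0}
    - {"dp":[0,0,0],"spin":0}
    - {"dp":[0,0,0],"spin":0}
    - {"dp":[0,0,0],"spin":0}
    - {"dp":[0,0,0],"spin":0}
  grip: 1
  newtons: 40

```text
clock: 14.4
position: [0.601, -0.0467, 0.2806]
ee_rot: [-0.069, 0.998, -0.0, -0.008]
ft_force: [-6.9, 1.3, 15.9]
grip_width: 0.506
grasp_force: 39.9
```

```bash
python3 st.py
```

```text
14.4 bedxy [4.2 0.3] z 0.2806 yaw -3.0033 down [-0.0165 -0.0018 -0.9999] j [ 0.4   0.43 -0.5   1.64  0.22  1.14  1.55] f [-6.9  1.3 15.9] t [0.29 1.49 0.  ] w 0.506 39.94046866893768
```

>>> arm_command:
  plan:
    - {"dp":[0,0,-2],"spin":0}
    - {"dp":[0,0,-1.5],"spin":0}
    - {"dp":[0,0,0],"spin":0}

```text
clock: 14.7
position: [0.6009, -0.0469, 0.2811]
ee_rot: [-0.069, 0.998, 0.0, -0.009]
ft_force: [4.2, 1.8, -9.1]
grip_width: 0.499
grasp_force: 44.2
```

```bash
python3 st.py
```

```text
14.7 bedxy [4. 0.] z 0.2811 yaw -3.0032 down [-1.780e-02 -8.000e-04 -9.998e-01] j [ 0.4   0.43 -0.5   1.64  0.22  1.15  1.55] f [ 4.2  1.8 -9.1] t [ 0.35 -1.16 -0.04] w 0.499 44.18748199939728
```

>>> arm_command:
  plan:
    - {"dp":[0,0,0],"spin":0.05}
    - {"dp":[0,0,0],"spin":0.05}
    - {"dp":[0,0,0],"spin":0.05}

```text
clock: 15.0
position: [0.6009, -0.0469, 0.2811]
ee_rot: [0.007, 1.0, -0.0, -0.009]
ft_force: [4.4, 0.6, -8.7]
grip_width: 0.5
grasp_force: 44.2
```

```bash
python3 st.py
```

```text
15.0 bedxy [4.  0.1] z 0.2811 yaw 3.1279 down [-1.800e-02 -7.000e-04 -9.998e-01] j [ 0.38  0.43 -0.47  1.64  0.21  1.14  1.41] f [ 4.4  0.6 -8.7] t [ 0.62 -1.1   0.04] w 0.5 44.19931411743164
```

>>> arm_command:
  plan:
    - {"dp":[0,0,1],"spin":0.05}
    - {"dp":[0,0,0],"spin":0.05}
    - {"dp":[0,0,0],"spin":0.05}

```text
clock: 15.3
position: [0.6009, -0.0469, 0.2809]
ee_rot: [0.082, 0.997, -0.001, -0.009]
ft_force: [1.0, 1.2, -0.4]
grip_width: 0.499
grasp_force: 45.0
```

```bash
python3 st.py
```

```text
15.3 bedxy [4.1 0.1] z 0.2809 yaw 2.9777 down [-1.760e-02 -9.000e-04 -9.998e-01] j [ 0.36  0.42 -0.44  1.64  0.2   1.14  1.27] f [ 1.   1.2 -0.4] t [ 0.79 -0.3   0.01] w 0.499 45.014113783836365
```

>>> arm_command:
  plan:
    - {"dp":[0,0,0],"spin":0.03}
    - {"dp":[0,0,0],"spin":0.03}

```text
clock: 15.5
position: [0.6009, -0.0469, 0.2809]
ee_rot: [0.111, 0.994, -0.001, -0.009]
ft_force: [0.9, 2.2, 0.2]
grip_width: 0.495
grasp_force: 45.1
```

```bash
python3 st.py
```

```text
15.5 bedxy [4.1 0.1] z 0.2809 yaw 2.9184 down [-1.750e-02 -9.000e-04 -9.998e-01] j [ 0.35  0.42 -0.43  1.64  0.19  1.14  1.21] f [0.9 2.2 0.2] t [ 1.06 -0.51  0.06] w 0.495 45.11343598365784
```

>>> arm_command:
  plan:
    - {"dp":[0,0,0],"spin":0.03}
    - {"dp":[0,0,0],"spin":0.03}

```text
clock: 15.7
position: [0.6009, -0.0468, 0.2809]
ee_rot: [0.141, 0.99, -0.002, -0.009]
ft_force: [1.1, 3.1, -0.2]
grip_width: 0.498
grasp_force: 45.2
```

```bash
python3 st.py
```

```text
15.7 bedxy [4.  0.1] z 0.2809 yaw 2.8578 down [-1.760e-02 -9.000e-04 -9.998e-01] j [ 0.34  0.42 -0.42  1.64  0.19  1.14  1.15] f [ 1.1  3.1 -0.2] t [ 1.34 -0.67  0.01] w 0.498 45.20077407360077
```

```bash
cat > ms.py <<'E'
from fit import *
A=[]
for i in range(8):
    o=manip.get_obs();r=np.array([.5975,-.0475])-o['position'][:2];F=o['ft_force']
    A.append(np.r_[o['torque'][2],o['torque'][2]-(r[0]*F[1]-r[1]*F[0]),F,o['torque'][:2]])
    viewer.camera('wrist')
A=np.array(A);M=Ro.from_quat(o['ee_rot']).as_matrix();y=np.arctan2(M[1,0],M[0,0])%(2*np.pi)
print(round(o['clock'],2),'angle',round(.06+3.2799-y,4),'tz',A.mean(0)[:2].round(3),'+-',(A.std(0)[0]/8**.5).round(3),'F,Mxy',A.mean(0)[2:].round(2),'w',round(o['grip_width'],3))
E
python3 ms.py
```

```text
16.05 angle 0.4798 tz [-0.049 -0.038] +- 0.01 F,Mxy [ 1.77  3.52  1.99  1.53 -0.76] w 0.498
```

>>> arm_command:
  plan:
    - {"dp":[0,0,0],"spin":0.03}
    - {"dp":[0,0,0],"spin":0.03}

```text
clock: 16.3
position: [0.6009, -0.0469, 0.2809]
ee_rot: [0.17, 0.985, -0.002, -0.009]
ft_force: [2.5, 4.2, 3.3]
grip_width: 0.502
grasp_force: 45.4
```

```bash
python3 ms.py
```

```text
16.65 angle 0.5394 tz [-0.058 -0.045] +- 0.02 F,Mxy [ 2.35  4.38  2.93  1.85 -0.96] w 0.501
```

>>> arm_command:
  plan:
    - {"dp":[0,0,0],"spin":0.03}
    - {"dp":[0,0,0],"spin":0.03}

```text
clock: 16.9
position: [0.6009, -0.0469, 0.2809]
ee_rot: [0.2, 0.98, -0.002, -0.008]
ft_force: [3.7, 4.7, 3.1]
grip_width: 0.5
grasp_force: 45.4
```

```bash
python3 ms.py
```

```text
17.25 angle 0.5995 tz [-0.065 -0.052] +- 0.015 F,Mxy [ 2.79  4.41  3.    1.91 -1.  ] w 0.5
```

>>> arm_command:
  plan:
    - {"dp":[-0.1,0.6,-0.4],"spin":0.03}
    - {"dp":[0,0,0],"spin":0.03}

```text
clock: 17.5
position: [0.601, -0.0468, 0.2809]
ee_rot: [0.23, 0.973, -0.003, -0.009]
ft_force: [2.6, 2.9, 0.4]
grip_width: 0.501
grasp_force: 45.1
```

```bash
python3 ms.py
```

```text
17.85 angle 0.6603 tz [-0.043 -0.035] +- 0.015 F,Mxy [ 2.9   2.86  0.12  1.74 -1.2 ] w 0.5
```

>>> arm_command:
  plan:
    - {"dp":[0,0,0],"spin":0.03}
    - {"dp":[0,0,0],"spin":0.03}

```text
clock: 18.1
position: [0.601, -0.0468, 0.2809]
ee_rot: [0.259, 0.966, -0.003, -0.009]
ft_force: [3.4, 2.5, -0.7]
grip_width: 0.495
grasp_force: 45.0
```

```bash
python3 ms.py
```

```text
18.45 angle 0.7204 tz [-0.06  -0.054] +- 0.021 F,Mxy [ 3.8   2.59 -1.1   1.72 -1.53] w 0.502
```

>>> arm_command:
  plan:
    - {"dp":[0,0,0],"spin":0.03}
    - {"dp":[0,0,0],"spin":0.03}

```text
clock: 18.7
position: [0.601, -0.0468, 0.281]
ee_rot: [0.288, 0.958, -0.003, -0.009]
ft_force: [4.7, 2.3, -2.1]
grip_width: 0.503
grasp_force: 44.8
```

```bash
python3 ms.py
```

```text
19.05 angle 0.7803 tz [-0.053 -0.047] +- 0.019 F,Mxy [ 4.53  2.54 -1.9   1.69 -1.76] w 0.498
```

>>> arm_command:
  plan:
    - {"dp":[0,0,0],"spin":0.03}
    - {"dp":[0,0,0],"spin":0.03}

```text
clock: 19.3
position: [0.601, -0.0468, 0.2809]
ee_rot: [0.316, 0.949, -0.004, -0.008]
ft_force: [4.3, 3.1, -2.5]
grip_width: 0.5
grasp_force: 44.8
```

```bash
python3 ms.py
```

```text
19.65 angle 0.8403 tz [-0.029 -0.024] +- 0.02 F,Mxy [ 4.77  2.38 -2.32  1.67 -1.87] w 0.501
```

>>> arm_command:
  plan:
    - {"dp":[0,0,0],"spin":0.02}
    - {"dp":[0,0,0],"spin":0.02}

```text
clock: 19.9
position: [0.601, -0.0468, 0.281]
ee_rot: [0.335, 0.942, -0.004, -0.008]
ft_force: [4.6, 2.3, -2.2]
grip_width: 0.501
grasp_force: 44.8
```

```bash
python3 ms.py
```

```text
20.25 angle 0.8802 tz [0.01  0.014] +- 0.02 F,Mxy [ 4.61  2.13 -2.45  1.64 -1.96] w 0.503
```

>>> arm_command:
  plan:
    - {"dp":[0,0,0],"spin":0.02}
    - {"dp":[0,0,0],"spin":0.02}

```text
clock: 20.5
position: [0.601, -0.0468, 0.281]
ee_rot: [0.353, 0.935, -0.004, -0.008]
ft_force: [4.7, 1.5, -2.1]
grip_width: 0.501
grasp_force: 44.7
```

```bash
python3 ms.py
```

```text
20.85 angle 0.9201 tz [0.056 0.06 ] +- 0.017 F,Mxy [ 4.5   2.08 -2.63  1.62 -2.03] w 0.502
```

>>> arm_command:
  plan:
    - {"dp":[0,0,0],"spin":0.02}
    - {"dp":[0,0,0],"spin":0.02}

```text
clock: 21.1
position: [0.601, -0.0468, 0.281]
ee_rot: [0.372, 0.928, -0.004, -0.008]
ft_force: [4.6, 2.4, -2.8]
grip_width: 0.501
grasp_force: 44.7
```

```bash
sed -i 's/range(8)/range(14)/;s/8\*\*/14**/' ms.py; python3 ms.py
```

```text
21.75 angle 0.9599 tz [0.064 0.067] +- 0.008 F,Mxy [ 4.79  1.86 -2.91  1.6  -2.12] w 0.499
```

>>> arm_command:
  plan:
    - {"dp":[0,0,0],"spin":0.015}
    - {"dp":[0,0,0],"spin":0.015}

```text
clock: 22.0
position: [0.601, -0.0467, 0.281]
ee_rot: [0.386, 0.923, -0.004, -0.008]
ft_force: [5.0, 2.1, -2.7]
grip_width: 0.495
grasp_force: 44.7
```

```bash
python3 ms.py
```

```text
22.65 angle 0.9897 tz [0.08  0.082] +- 0.009 F,Mxy [ 4.68  1.58 -3.01  1.59 -2.17] w 0.502
```

>>> arm_command:
  plan:
    - {"dp":[0,0,0],"spin":-0.015}
    - {"dp":[0,0,0],"spin":-0.015}

```text
clock: 22.9
position: [0.601, -0.0468, 0.281]
ee_rot: [0.371, 0.928, -0.004, -0.008]
ft_force: [4.9, 1.2, -2.6]
grip_width: 0.5
grasp_force: 44.7
```

```bash
python3 ms.py
```

```text
23.55 angle 0.9596 tz [0.126 0.128] +- 0.007 F,Mxy [ 4.91  1.6  -2.98  1.6  -2.13] w 0.5
```

The back-step brackets the static friction: it gives about 11 N at 0.960 rad, so the foot met the panel near 0.815 rad. 15 N then falls at about 1.00 rad, and I'm aiming for 1.008 to allow for slip-back.

>>> arm_command:
  plan:
    - {"dp":[0,0,0],"spin":0.02}
    - {"dp":[0,0,0],"spin":0.02}
    - {"dp":[0,0,0],"spin":0.009}

```text
clock: 23.9
position: [0.601, -0.0467, 0.281]
ee_rot: [0.394, 0.919, -0.004, -0.008]
ft_force: [4.1, 1.3, -3.5]
grip_width: 0.5
grasp_force: 44.7
```

```bash
python3 ms.py
```

```text
24.55 angle 1.0086 tz [0.1   0.102] +- 0.01 F,Mxy [ 4.85  1.63 -2.9   1.57 -2.2 ] w 0.499
```

>>> arm_command:
  plan:
    - {"dp":[0,0,0],"spin":0.006}
    - {"dp":[0,0,0],"spin":0}

```text
clock: 24.8
position: [0.601, -0.0468, 0.281]
ee_rot: [0.397, 0.918, -0.004, -0.008]
ft_force: [4.1, 1.1, -3.3]
grip_width: 0.5
grasp_force: 44.7
```

>>> arm_command:
  plan:
    - {"dp":[0,0,0],"spin":0}
    - {"dp":[0,0,0],"spin":0}
    - {"dp":[0,0,0],"spin":0}
    - {"dp":[0,0,0],"spin":0}
    - {"dp":[0,0,0],"spin":0}
  grip: -1

```text
clock: 25.3
position: [0.6008, -0.047, 0.2811]
ee_rot: [0.397, 0.918, -0.005, -0.008]
ft_force: [-1.3, -0.2, -0.3]
grip_width: 0.997
grasp_force: 0.0
```

```bash
python3 ms.py
```

```text
25.95 angle 1.0154 tz [0.001 0.001] +- 0.01 F,Mxy [-0.16 -0.19  0.09  0.01 -0.02] w 1.0
```

>>> arm_command:
  plan:
    - {"dp":[0,0,-10],"spin":0}
    - {"dp":[0,0,-25],"spin":0}
    - {"dp":[0,0,-30],"spin":0}
    - {"dp":[0,0,-30],"spin":0}
    - {"dp":[0,0,-30],"spin":0}

```text
clock: 26.5
position: [0.6031, -0.0465, 0.4081]
ee_rot: [0.397, 0.918, -0.004, -0.008]
ft_force: [0.5, 0.2, -0.8]
grip_width: 0.999
grasp_force: 0.0
```

Run:
```python
from fit import *
o=manip.get_obs();q=np.load('q.npy');im=snap('wrist','w6.png')
print(o['clock'],o['position'],o['ft_force'])
a=.06-1.015;P=[[-np.sin(.196+a+0)*s*.025,np.cos(.196+a)*s*.025] for s in(1,-1)]
print('tabs predicted',[proj('wrist',[q[0]+p[0],q[1]+p[1],.134],o).round(0) for p in P])
y=.196-1.015
print('tabs pred',[proj('wrist',[q[0]-s*np.sin(y)*.025,q[1]+s*np.cos(y)*.025,.134],o).round(0) for s in(1,-1)])
print('panel near',proj('wrist',W(q,[[-.105,.04,.026],[-.105,-.04,.026]]),o))
```

```text
26.5 [ 0.60313613 -0.04648138  0.4080972 ] [ 0.46119815  0.19660565 -0.84643261]
tabs predicted [array([[356., 240.]]), array([[277., 244.]])]
tabs pred [array([[356., 242.]]), array([[277., 242.]])]
panel near [[237.54655059 101.23853187]
 [194.12155612 182.23627886]]
```

View pics/w6.png

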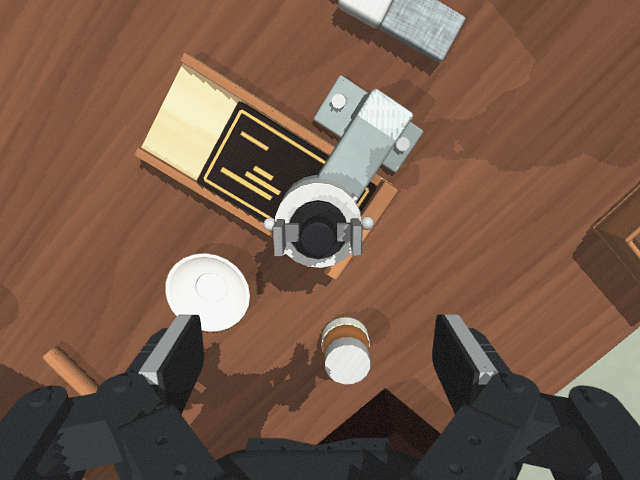

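Run:
```python
from fit import *
o=manip.get_obs();q=np.load('q.npy');im=cv2.imread('pics/w6.png')
def bed(px,z):
    d=unproj('wrist',px,z,o)[:,:2]-q[:2];c,k=np.cos(q[2]),np.sin(q[2]);return (1e3*np.c_[c*d[:,0]+k*d[:,1],-k*d[:,0]+c*d[:,1]]).round(1)
print('panel',bed([[238,102],[204,182]],.026),'bed end',bed([[182,56],[138,153]],.02))
cv2.imwrite('pics/c6.png',cv2.resize(im[40:290,125:405],None,fx=2.4,fy=2.4,interpolation=cv2.INTER_CUBIC))
```

```text
panel [[-101.9   38.6]
 [ -95.   -37.3]] bed end [[-162.    46.2]
 [-159.6  -47.3]]
```

View pics/c6.png

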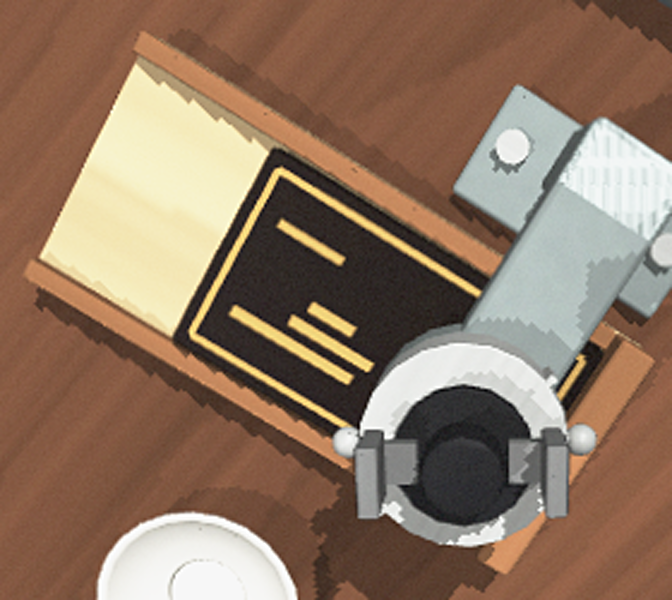

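The crop shows the panel edge, (275,150) to (178,338), parallel to the bed's end and about 60 mm from it, so the panel is home. Both tabs are out, 56 mm across, at the set angle, and nothing else has moved. I'm handing in.

```bash
python3 -c "
from workcell import manip
print(manip.hand_in())"
```

```text
the job is handed in; nothing more can be done
None
```

The panel is fully home against the fence and clamped at an estimated 14–15 N, worked out from wrist torque and knob angle because the foot force can't be read directly; the tabs are out and locked, nothing else looked disturbed, and the job was handed in at about 26.5 s with no verdict shown.

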